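Tip an angle heatsink onto its foot and stack it on the power module

TASK

The black L-shaped heatsink is lying with its finned wall flat on the bare desk. Tip it over its corner, keeping the corner edge down on the desk, so that it stands free on its drilled foot, and let go of it. Then pick it up again and set it down on the copper top of the module in the middle of the green power board, foot squarely on the copper with the edges flush, either way round; do not drop it, and leave the other loose things where they are.

Things in the scene. Friction and masses are not known exactly. Their poses are not given: they have to be found in the camera images.
- heatsink: black L, about 0.12 kg: finned wall 64 x 52 x 5 mm and, along one 52 mm edge, a foot 40 x 52 x 7 mm. Origin: centre of the wall's plain outer face (underside at the start). x: along the wall from foot (outer face x = -32 mm) to free end (+32), level at the start, straight up when it stands on the foot; y: along the corner edge (sides at -26, +26); z: to the finned side, up at the start
- heatsink_foot (a point): centre of the outer 40 x 52 mm face of the heatsink's drilled foot, at x = -32, y = 0, z = 20 mm in the heatsink's frame, same axes; this face must lie on the copper. The foot spans z = 0 to 40
- heatsink_corner (a point): middle of the outer corner edge, at x = -32, y = 0, z = 0 mm in the heatsink's frame, same axes. Tipped about it from lying, the heatsink falls onto its foot by itself after about 60 degrees. The wall's seven fins (z = 5 to 15, x = -25 to 28, outermost flush with the sides) make it 15 mm thick over wall and fins
- power_board: green circuit board 110 (x) x 120 (y) mm on standoffs, fixed on the blue mat (mat 3 mm thick). Heights from the mat: board top 8 mm, copper top of the black module in its middle 24 mm; two blue capacitors 15 mm across, 24 mm, at x = 36, y = -44 and +44 mm; green terminal block 11 x 34 mm, 18 mm, at x = -46 mm. Origin: under its centre, on the mat; z up
- module_top (a point): centre of the copper top of the module, 27 mm above the desk; axes as power_board: the 40 mm side along x, the 52 mm side along y
- screwdriver: loose orange screwdriver lying on the desk, 15 x 146 x 14 mm, a bystander; origin under its centre, its length along its y
- screw_tin: loose open round tin, 62 mm across, 16 mm high, a bystander; origin under its centre
- loupe: loose black eye loupe, 38 mm across, 32 mm high, a bystander; origin under its centre
- tape_roll: loose yellow roll of tape on the mat, 63 mm across, 18 mm high, a bystander; origin under its centre
Things that resemble listed ones, but are neither listed nor needed, are in the scene too. There is more than one size of the heatsink; the one meant has the size given above.

How it is judged:
On the way, in this order (a step that is already met when the one before it is completed fails the run):
1. the heatsink is part-way over (wall 30 to 63 degrees from upright) with its corner edge within 15 mm of the desk (angle between heatsink's own x axis and vertical between 0.52 and 1.1 rad and height (world z) of heatsink_corner below 0.015 m).
2. the heatsink stands on its foot on the desk, wall upright, let go and still (angle between heatsink's own x axis and vertical below 0.1 rad and height (world z) of heatsink_foot below 0.006 m and contact force between the fingers and heatsink below 0.05 N and linear speed of heatsink below 0.02 m/s), for 0.2 s.
At the end, for the whole second after the job is handed in: The heatsink rests on its foot on the copper top of the module, released and still: foot centred on the copper within 6 mm and square to it within 7 degrees (either way round), its underside within 3 mm of the copper's height, its finned wall upright within 4.5 degrees (horizontal distance between heatsink_foot and module_top below 0.006 m and z of heatsink_foot in the frame of module_top between -0.003 and 0.003 m and angle between heatsink's own x axis and vertical below 0.08 rad and angle between the y axis of heatsink and the y axis of power_board, either way round below 0.12 rad and contact force between the fingers and heatsink below 0.05 N and linear speed of heatsink below 0.01 m/s); the robot touches nothing.
It fails at once if the heatsink is let go over the module more than 8 mm above the copper (dropped) (horizontal distance between heatsink_foot and module_top below 0.04 m and z of heatsink_foot in the frame of module_top above 0.008 m and contact force between the fingers and heatsink below 0.02 N).
It fails at once if a loose bystander is pushed more than 25 mm from its place (distance of any of screwdriver, screw_tin, loupe, tape_roll from where it was at the start of the episode above 0.025 m).
It also fails if it takes over 50 s, if anything falls off the work surface, if the arm or the gripper's body presses on something with over 40 N, if the wrist force passes 120 N, or if a joint passes its speed limit or range.

ROBOT

A 6-joint arm with a two-finger parallel gripper is mounted at the origin on a cart in front of the work surface, level with it; the furniture and walls round the work are solid. World frame = base frame: x ahead of the robot, y to its left, z up, the work surface at z = 0. Lengths are in m, angles in rad, forces in N, time in s.
With the tool pointing down it reaches from about 0.375 to 0.9 m from the base axis. Payload 3.1 kg.
Tool frame: the origin (TCP) lies at the very end of the fingers, on their centre line; the grasp point (between the pads) lies 19 mm behind it (grip_depth is the distance from the TCP to the grasp point, in m); z points along the fingers, y is the line along which they close (so a half turn about z gives the same grasp; the last joint's range is limited). The gripper opens to 85 mm and grips with 20 to 120 N. Pads are 22 mm wide; open, the fingers measure 114 mm over their backs; the gripper's body (76 mm by 85 mm) begins 54 mm behind the grasp point. The pads swing forward as they close: fully open they stand 13 mm farther back than shut.
Start: joints at [1.151, 0.527, 1.433, -0, 1.181, -0.178], TCP at [0.149, 0.607, 0.231] pointing down, gripper open.
Joint ranges: [-3.08, 3.08], [-0.75, 2.2], [0.22, 2.44], [-1.43, 4.57], [0, 2.65], [-2.85, 2.85]. Speed limits (rad/s): [2.79, 2.79, 3.14, 3.14, 3.14, 3.14].

INTERFACE

Orientations are given as a unit quaternion [x, y, z, w].
In Python, from station import * gives the robot as it stands.
- The arm moves only by the tool apply_moves, never from a script. Its argument "plan" is a list of rows, each a list of 7 numbers: the shift along the tool's x, y, z in m, then the turn, a rotation vector about the tool's x, y, z in rad, then the gripper command: -1 is fully open, 1 is shut, values between are in proportion. In form: [[dx, dy, dz, wx, wy, wz, jaw], ...]. A call has 1 to 8 rows; each row shifts and turns the commanded pose from where the row before left it, along the tool's axes as they then stand; what a row does not reach is not made up. A row lasts 1/8 s, in which the tool goes at most 62.5 mm and 10.7 degrees, less where a joint would pass 70% of its speed; a pose out of reach is approached as far as the arm can. A call is refused whole if a number of a shift passes 0.0625 or a number of a turn 0.188, either way. A call with a gripper value outside its range is refused whole. The fingers move at their own pace and stop on an object; "force" is the grip in N (left out, the last holds). Time passes only in rows, so rows that do not move let the fingers close. It gives the time, the measured TCP pose, the force, the opening and the grip force at its end, in the units of the state.
- sense(): the state, without advancing time (a new reading comes with each control period).
- snapshot(name): name is "scene" or "top"; returns the picture (384x512x3 uint8, red, green, blue); there is no depth.
- calibration(name): a dict with "camera_matrix" (3x3 intrinsics, pixels), "R" (3x3) and "t" (3): a world point X has camera coordinates R X + t. Camera axes: x right, y down, z forward; pixel columns grow to the right and rows downward; lengths in m; the calibration is good to about 2 mm. A picture is of the moment at which its call begins. calibration takes no time and is no camera call.
- sign_off(): hands the job in; it is judged then, once.
The state is a dict: "t": time; "q": joint angles; "qd": joint speeds; "tau": joint torques, N m; "tcp_pos": TCP position; "tool_rot": TCP orientation; "force": force on the tool from outside, world axes, zero at the start; "ft_torque": the same for the moment, N m; "finger_gap": opening from 0.0 (shut) to 1.0 (fully open); "gripper_force": force on a finger pad.
Only numpy, scipy, OpenCV 4.12 (cv2) and the standard library are available. Lean on these libraries where they do the work, as an engineer would, in place of code of your own. Each camera call takes 0.05 s, during which the arm holds its last target. There are 200 camera calls.

## Working session

There is one attempt and no reset: what is moved stays moved. The work goes in short steps, Python scripts to look and compute and a tool call to move; the robot and the scene stay as the last step left them, time stands still between calls to the robot, and variables do not carry over. Pictures are saved under pics/ and viewed, at most 10 in all, crops included, and the job is handed in when it is done.

Besides the shell and the picture viewer there is one more tool, called after ">>>" in YAML: its name, and indented under it one key for each argument. apply_moves: Moves the arm, as the interface text tells. Its arguments: {"type":"object","properties":{"plan":{"type":"array"},"force":{"type":"number"}},"required":["plan"]}

```bash
ls; mkdir -p pics
python3 - <<'E'
from station import *
import cv2, numpy as np
for n in ("scene","top"):
    im=snapshot(n); cv2.imwrite(f"pics/{n}0.png",cv2.resize(im[:,:,::-1],(800,600),interpolation=cv2.INTER_CUBIC)); cv2.imwrite(f"{n}0_raw.png",im[:,:,::-1])
    c=calibration(n); print(n,c["camera_matrix"],c["R"],c["t"], -np.array(c["R"]).T@c["t"])
print(sense())
E
```

```text
pics
scene [[406.19156358   0.         251.46549271]
 [  0.         406.19156358 188.73734855]
 [  0.           0.           1.        ]] [[ 0.89007181 -0.45566443  0.01192045]
 [-0.23116737 -0.47378086 -0.84976076]
 [ 0.39285343  0.75359248 -0.52703373]] [-0.51329793  0.15256165  1.27905918] [-0.0103435  -1.12550019  0.80986698]
top [[430.56560496   0.         257.64729353]
 [  0.         430.56560496 191.97397364]
 [  0.           0.           1.        ]] [[ 2.29246009e-03 -9.99966443e-01 -7.86494154e-03]
 [-9.86041636e-01 -9.51010056e-04 -1.66496209e-01]
 [ 1.66483142e-01  8.13684574e-03 -9.86010728e-01]] [-0.04473818  0.56733207  1.4845235 ] [ 0.31236747 -0.05627648  1.55786287]
{'t': 0.1, 'q': array([ 1.15148381e+00,  5.28371290e-01,  1.43378570e+00, -1.85807268e-05,
        1.18139709e+00, -1.78465106e-01]), 'qd': array([ 9.85791678e-05, -1.37103760e-03, -2.46732414e-03, -2.36881389e-04,
       -8.38021551e-04,  8.90557190e-04]), 'tau': array([ 9.93172785e-05, -4.43303633e+01, -1.78585947e+01, -2.24416344e-04,
        3.84495535e-03,  2.75158686e-05]), 'tcp_pos': array([0.14876535, 0.60636891, 0.23042898]), 'tool_rot': array([ 1.20129290e-01,  9.92757771e-01, -9.39758233e-04, -2.80567535e-04]), 'force': array([-0.17798936, -0.15056364,  0.56428591]), 'ft_torque': array([ 0.03177907,  0.03553425, -0.02464997]), 'gripper_force': 0.0, 'finger_gap': 0.9962361347145439}
```

View pics/scene0.png

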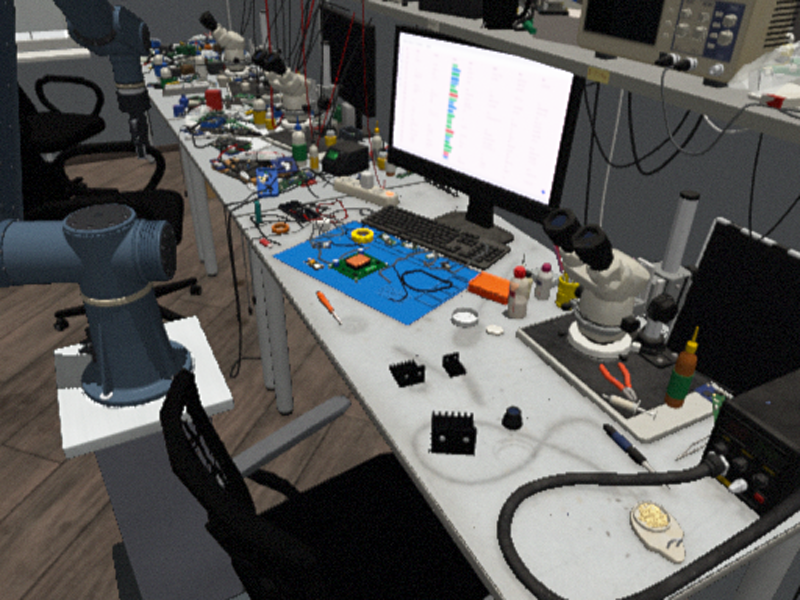

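View pics/top0.png

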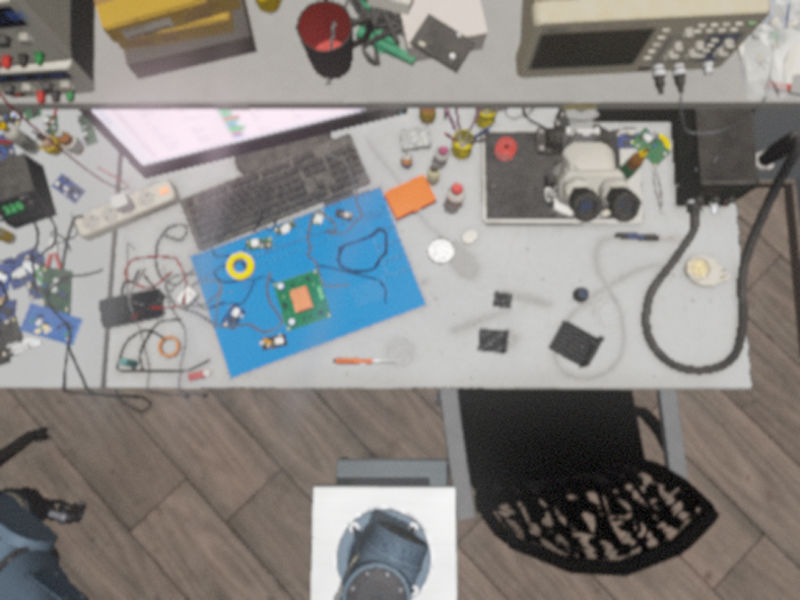

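The scene view shows three black L-heatsinks, at about (407,373) medium, (455,364) small and (453,432) large. In the top view they are at (493,340), (502,299) and (577,343). The loupe is at (512,417) in the scene view. By size the medium one should be the target, so I'll measure and crop it.

```bash
cat > h.py <<'E'
from station import *
import cv2, numpy as np
from scipy.spatial.transform import Rotation as R
C={n:calibration(n) for n in("scene","top")}
def ray(n,uv,z):
    c=C[n];K=c["camera_matrix"];Rm=np.array(c["R"]);o=-Rm.T@c["t"]
    d=Rm.T@np.linalg.solve(K,[uv[0],uv[1],1.]);return o+d*(z-o[2])/d[2]
def proj(n,X):
    c=C[n];p=c["camera_matrix"]@(np.array(c["R"])@X+c["t"]);return p[:2]/p[2]
def avg(n,k=6): return np.mean([snapshot(n).astype(float) for _ in range(k)],0).astype(np.uint8)[:,:,::-1].copy()
def crop(im,x,y,w,h,s): return cv2.resize(im[y:y+h,x:x+w],None,fx=s,fy=s,interpolation=cv2.INTER_CUBIC)
E
python3 - <<'E'
from h import *
t=avg("top");s=avg("scene");cv2.imwrite("t.png",t);cv2.imwrite("s.png",s)
g=t.max(2);m=((g<80)*255).astype(np.uint8);m[:, :285]=0;m[:170]=0;m[246:]=0;m[:,400:]=0
for c in cv2.findContours(m,0,1)[0]:
    if cv2.contourArea(c)>30:
        r=cv2.minAreaRect(c);b=np.array([ray("top",p,0.01)[:2] for p in cv2.boxPoints(r)])
        print("blk",np.round(r[0],1),np.round(b.mean(0),3),np.round([np.linalg.norm(b[0]-b[1]),np.linalg.norm(b[1]-b[2])],3),np.round(b,3).tolist())
b,gg,r=[t[:,:,i].astype(int) for i in range(3)]
for nm,mm,z in(("board",(gg>b+15)&(gg>r+15),.011),("copper",(r>gg+40)&(r>b+50),.027)):
    m=(mm*255).astype(np.uint8);m[:165]=0;m[215:]=0;m[:,:170]=0;m[:,215:]=0
    m=cv2.morphologyEx(m,cv2.MORPH_CLOSE,np.ones((9,9)))if nm=="board" else m
    c=max(cv2.findContours(m,0,1)[0],key=cv2.contourArea);q=cv2.minAreaRect(c);B=np.array([ray("top",p,z)[:2] for p in cv2.boxPoints(q)])
    print(nm,q,B.round(3).tolist(),B.mean(0).round(4),np.linalg.norm(B[0]-B[1]),np.linalg.norm(B[1]-B[2]))
A=crop(t,285,170,115,75,5);B=crop(s,235,215,100,80,5)
D=crop(t,170,165,45,50,5)
W=np.zeros((600,800,3),np.uint8);W[:375,:575]=A;W[:250,575:]=D;
cv2.imwrite("pics/c1.png",W);cv2.imwrite("pics/c2.png",crop(s,230,215,80,60,10))
E
```

```text
blk [367.9 220.2] [ 0.471 -0.44 ] [0.071 0.086] [[0.459, -0.386], [0.522, -0.419], [0.483, -0.495], [0.421, -0.462]]
board ((193.0500030517578, 191.64999389648438), (29.09295082092285, 28.776723861694336), 71.56504821777344) [[0.609, 0.26], [0.643, 0.161], [0.54, 0.125], [0.507, 0.223]] [0.5748 0.1922] 0.10499286063939554 0.10855702225378834
copper ((192.35000610351562, 191.05001831054688), (14.23024845123291, 10.75174331665039), 71.56504821777344) [[0.593, 0.219], [0.605, 0.183], [0.556, 0.165], [0.543, 0.202]] [0.5741 0.1922] 0.03872087196081537 0.05252811581594192
```

View pics/c1.png

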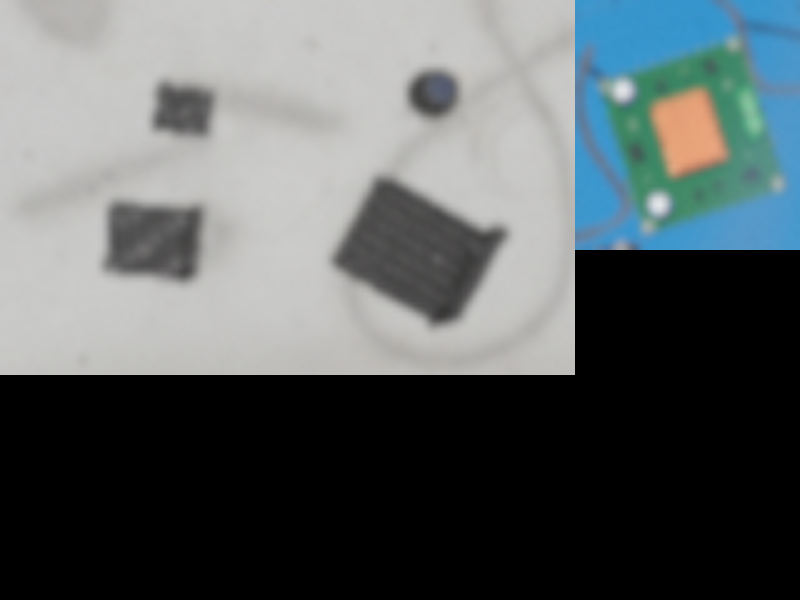

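View pics/c2.png

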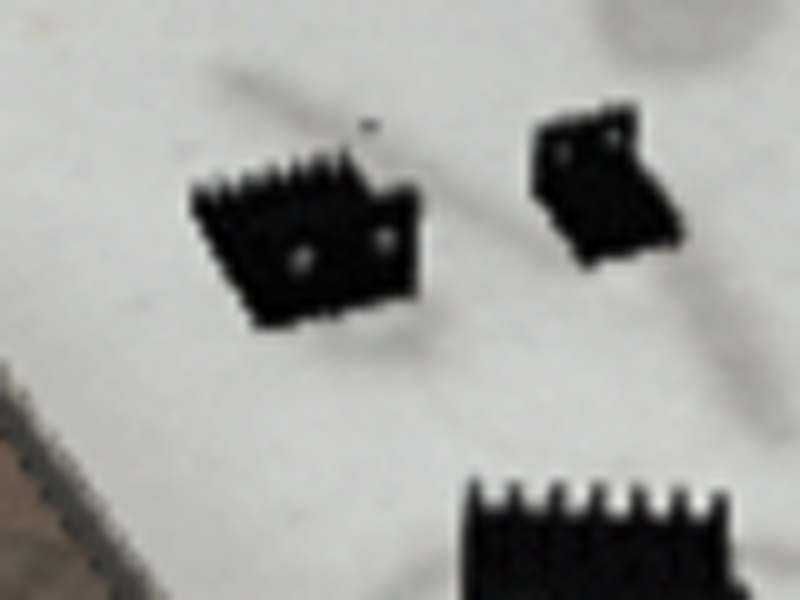

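The crops confirm the choice. The medium heatsink's crop spans about 18.6 x 14 px, roughly 64 x 52 mm. In the scene crop its drilled foot faces the camera (the -y side), with foot bottom corners at about (255,325) and (418,297). The copper lies at about (690,132) in the first crop. Candidates at scene px: medium (407,373), small (455,364), large (453,432). I choose the medium one. Next I'll measure it precisely.

Run:
```python
from h import *
t=cv2.imread("t.png");s=cv2.imread("s.png")
g=cv2.resize(t.max(2),None,fx=4,fy=4,interpolation=cv2.INTER_CUBIC)
m=((g<125)*255).astype(np.uint8)
for c in cv2.findContours(m,0,1)[0]:
    r=cv2.minAreaRect(c);ce=(np.array(r[0])+.5)/4-.5
    if cv2.contourArea(c)>500 and 285<ce[0]<400 and 175<ce[1]<240:
        b=np.array([ray("top",(p+.5)/4-.5,0.015)[:2] for p in cv2.boxPoints(r)])
        print("top",ce.round(1),b.mean(0).round(4),np.linalg.norm(b[0]-b[1]).round(4),np.linalg.norm(b[1]-b[2]).round(4),b.round(4).tolist())
g=cv2.resize(s.max(2),None,fx=4,fy=4,interpolation=cv2.INTER_CUBIC)
m=((g<105)*255).astype(np.uint8)
for c in cv2.findContours(m,0,1)[0]:
    M=cv2.moments(c)
    if M["m00"]<2000: continue
    ce=np.array([M["m10"],M["m01"]])/M["m00"]/4
    if 245<ce[0]<280 and 230<ce[1]<250:
        P=(cv2.approxPolyDP(c,6,True)[:,0]+.5)/4-.5
        for p in P: print("scene",p.round(2),ray("scene",p,0).round(4)[:2],ray("scene",p,.015).round(4)[:2],ray("scene",p,.040).round(4)[:2])
# scene copper
b,gg,r=[cv2.resize(s,None,fx=4,fy=4,interpolation=cv2.INTER_CUBIC)[:,:,i].astype(int) for i in range(3)]
m=(((r>gg+45)&(r>b+45))*255).astype(np.uint8)
for c in cv2.findContours(m,0,1)[0]:
    M=cv2.moments(c)
    if M["m00"]>500:
        ce=(np.array([M["m10"],M["m01"]])/M["m00"]+.5)/4-.5
        if 215<ce[0]<245 and 155<ce[1]<180: print("copper scene",ray("scene",ce,.027).round(4),M["m00"])
b,gg,r=[cv2.resize(t,None,fx=4,fy=4,interpolation=cv2.INTER_CUBIC)[:,:,i].astype(int) for i in range(3)]
m=(((r>gg+35)&(r>b+35))*255).astype(np.uint8)
for c in cv2.findContours(m,0,1)[0]:
    q=cv2.minAreaRect(c);ce=(np.array(q[0])+.5)/4-.5
    if cv2.contourArea(c)>500 and 180<ce[0]<205 and 180<ce[1]<205:
        B=np.array([ray("top",(p+.5)/4-.5,.027)[:2] for p in cv2.boxPoints(q)]);print("copper top",B.mean(0).round(4),B.round(4).tolist())
```

```text
top [315.4 217.9] [ 0.4785 -0.2512] 0.0513 0.065 [[0.455, -0.2168], [0.5061, -0.2209], [0.5021, -0.2857], [0.451, -0.2813]]
top [368.1 219.5] [ 0.4733 -0.4401] 0.0839 0.0978 [[0.4608, -0.3766], [0.5335, -0.4185], [0.4855, -0.5037], [0.4136, -0.4615]]
top [321.2 191.5] [ 0.5748 -0.2742] 0.033 0.0381 [[0.5614, -0.2527], [0.5939, -0.2582], [0.5882, -0.2958], [0.5557, -0.2902]]
top [371.1 188.5] [ 0.5861 -0.4556] 0.0327 0.0323 [[0.6022, -0.44], [0.6022, -0.4726], [0.57, -0.4712], [0.5699, -0.4387]]
top [314.6 181.7] [ 0.6309 -0.2489] 1.502 0.8721 [[1.0677, 0.4937], [1.0654, -1.0082], [0.1973, -0.9254], [0.1933, 0.4443]]
scene [271.12 233.38] [ 0.526  -0.2377] [ 0.5161 -0.2542] [ 0.4996 -0.2816]
scene [267.12 233.88] [ 0.5132 -0.2343] [ 0.5035 -0.2508] [ 0.4874 -0.2783]
scene [263.88 229.88] [ 0.5139 -0.2113] [ 0.5042 -0.2282] [ 0.488  -0.2564]
scene [249.38 233.38] [ 0.4633 -0.2068] [ 0.4545 -0.2238] [ 0.4399 -0.2522]
scene [248.88 235.88] [ 0.4561 -0.2175] [ 0.4474 -0.2343] [ 0.433  -0.2624]
scene [254.88 246.88] [ 0.4482 -0.2739] [ 0.4397 -0.2897] [ 0.4256 -0.316 ]
scene [258.12 247.38] [ 0.4561 -0.2804] [ 0.4474 -0.2961] [ 0.433  -0.3222]
scene [271.12 243.88] [ 0.5001 -0.2836] [ 0.4907 -0.2992] [ 0.4749 -0.3251]
copper scene [0.5692 0.1867 0.027 ] 1105.0
copper top [0.574  0.1921] [[0.5932, 0.2205], [0.6061, 0.1812], [0.5548, 0.1637], [0.542, 0.2028]]
```

```bash
cat >> h.py <<'E'
def rot(yaw,tilt=0.):  # tool-down, closing axis y_t at yaw; then tilt about tool y
    y=np.array([np.cos(yaw),np.sin(yaw),0]);z=np.array([0,0,-1.]);x=np.cross(y,z)
    return R.from_matrix(np.c_[x,y,z])*R.from_rotvec([0,tilt,0])
def plan(p1,R1,n,p0=None,R0=None,dec=4):
    st=sense();p=st["tcp_pos"] if p0 is None else p0;r=R.from_quat(st["tool_rot"]) if R0 is None else R0
    p=np.array(p,float)
    for i in range(n):
        w=(r.inv()*R1).as_rotvec()/(n-i);d=r.inv().apply((np.array(p1)-p)/(n-i))
        row=np.r_[d.round(dec),w.round(3)];print(row.tolist())
        p=p+r.apply(row[:3]);r=r*R.from_rotvec(row[3:])
    return p,r
E
python3 - <<'E'
from h import *
p,r=plan([.43,.2,.2],rot(.6),8)
print()
plan([.479,-.234,.10],rot(-.07,-.2),8,p,r)
E
```

```text
[-0.0462, -0.041, 0.0039, 0.0, 0.0, 0.091]
[-0.0498, -0.0367, 0.0039, 0.0, 0.0, 0.091]
[-0.0529, -0.032, 0.0039, 0.0, 0.0, 0.091]
[-0.0556, -0.027, 0.0039, 0.0, 0.0, 0.091]
[-0.0578, -0.0219, 0.0039, 0.0, 0.0, 0.092]
[-0.0596, -0.0165, 0.004, 0.0, 0.0, 0.091]
[-0.0608, -0.011, 0.0039, 0.0, 0.0, 0.092]
[-0.0616, -0.0053, 0.004, 0.0, 0.0, 0.091]

[-0.0482, -0.0256, 0.0125, 0.008, -0.024, 0.083]
[-0.0499, -0.0214, 0.0139, 0.008, -0.024, 0.084]
[-0.0511, -0.017, 0.0152, 0.008, -0.024, 0.083]
[-0.052, -0.0126, 0.0166, 0.009, -0.024, 0.084]
[-0.0524, -0.0081, 0.0179, 0.008, -0.024, 0.083]
[-0.0525, -0.0036, 0.0192, 0.009, -0.024, 0.084]
[-0.0521, 0.001, 0.0205, 0.008, -0.024, 0.083]
[-0.0514, 0.0055, 0.0218, 0.009, -0.025, 0.084]
```

>>> apply_moves:
  plan:
    - [-0.046,-0.041,0.004,0,0,0.091,-0.41]
    - [-0.05,-0.037,0.004,0,0,0.091,-0.41]
    - [-0.053,-0.032,0.004,0,0,0.091,-0.41]
    - [-0.055,-0.027,0.004,0,0,0.091,-0.41]
    - [-0.058,-0.022,0.004,0,0,0.092,-0.41]
    - [-0.06,-0.016,0.004,0,0,0.091,-0.41]
    - [-0.061,-0.011,0.004,0,0,0.092,-0.41]
    - [-0.061,-0.005,0.004,0,0,0.091,-0.41]

```text
t: 1.7
tcp_pos: [0.4315, 0.1987, 0.1996]
tool_rot: [0.468, 0.884, 0.0, 0.0]
force: [0.0, 0.1, -0.8]
finger_gap: 0.699
gripper_force: 0.0
```

>>> apply_moves:
  plan:
    - [-0.048,-0.026,0.012,0.008,-0.024,0.083,-0.41]
    - [-0.05,-0.021,0.014,0.008,-0.024,0.084,-0.41]
    - [-0.051,-0.017,0.015,0.008,-0.024,0.083,-0.41]
    - [-0.052,-0.013,0.017,0.009,-0.024,0.084,-0.41]
    - [-0.052,-0.008,0.018,0.008,-0.024,0.083,-0.41]
    - [-0.052,-0.004,0.019,0.009,-0.024,0.084,-0.41]
    - [-0.052,0.001,0.02,0.008,-0.024,0.083,-0.41]
    - [-0.051,0.006,0.022,0.009,-0.025,0.084,-0.41]

```text
t: 2.7
tcp_pos: [0.4791, -0.2344, 0.0996]
tool_rot: [0.729, 0.677, -0.073, 0.069]
force: [0.6, 0.7, 0.3]
finger_gap: 0.703
gripper_force: 0.0
```

Run:
```python
from h import *
st=sense();print(st["t"],st["tcp_pos"],R.from_quat(st["tool_rot"]).as_matrix().round(3),st["finger_gap"],st["force"])
plan([.479,-.233,.035],rot(-.07,-.2),2)
```

```text
2.7 [ 0.47906189 -0.2344117   0.09960846] [[ 0.072  0.997 -0.014]
 [ 0.977 -0.073 -0.2  ]
 [-0.2    0.001 -0.98 ]] 0.7034316642620612 [0.5798046  0.67570411 0.33516009]
[0.0071, -0.0001, 0.0315, 0.0, 0.001, -0.002]
[0.0072, -0.0001, 0.0315, 0.0, 0.0, -0.002]
```

>>> apply_moves:
  plan:
    - [0.007,0,0.0315,0,0,0,-0.65]
    - [0.007,0,0.0315,0,0,0,-0.65]
    - [0.002,0,0.01,0,0,0,-0.65]
    - [0.002,0,0.01,0,0,0,-0.65]
    - [0.001,0,0.005,0,0,0,-0.65]
    - [0.001,0,0.003,0,0,0,-0.65]
    - [0,0,0,0,0,0,-0.65]

```text
t: 3.58
tcp_pos: [0.4791, -0.2308, 0.007]
tool_rot: [0.728, 0.678, -0.073, 0.068]
force: [-0.3, -0.7, -0.4]
finger_gap: 0.821
gripper_force: 0.0
```

Run:
```python
from h import *
st=sense();print(st["tcp_pos"],st["finger_gap"],st["force"])
s=snapshot("scene")[:,:,::-1];t=snapshot("top")[:,:,::-1]
W=np.hstack([crop(s,220,190,80,80,5),crop(t,275,180,80,80,5)]);cv2.imwrite("pics/c3.png",W)
```

```text
[ 0.47907063 -0.23081016  0.00695358] 0.8214659374999869 [-0.27396962 -0.68339024 -0.38190454]
```

View pics/c3.png

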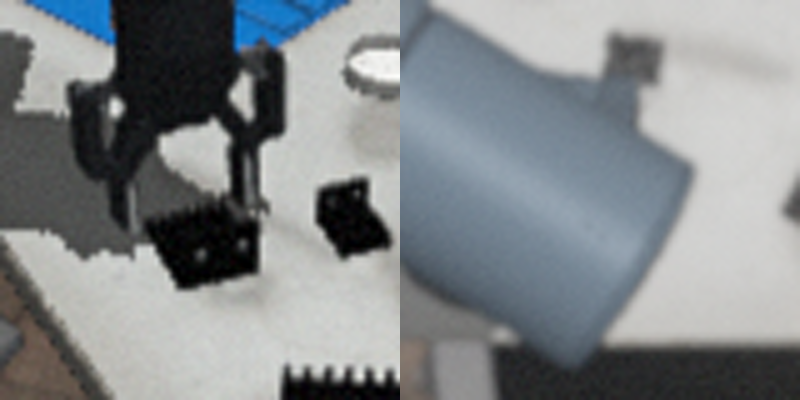

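The crop shows the fingers straddling the heatsink near its free end, with the left tip at (130,225) and the right tip at (258,207). I'll ease down until I get contact.

>>> apply_moves:
  plan:
    - [0,0,0.003,0,0,0,-0.65]
    - [0,0,0,0,0,0,-0.65]

```text
t: 3.92
tcp_pos: [0.4787, -0.2314, 0.0036]
tool_rot: [0.728, 0.678, -0.073, 0.068]
force: [-0.3, 0.2, -0.3]
finger_gap: 0.826
gripper_force: 0.0
```

>>> apply_moves:
  plan:
    - [0,0,0.002,0,0,0,-0.65]
    - [0,0,0,0,0,0,-0.65]

```text
t: 4.18
tcp_pos: [0.4786, -0.2318, 0.0015]
tool_rot: [0.728, 0.678, -0.073, 0.068]
force: [-0.2, 0.5, 0.3]
finger_gap: 0.822
gripper_force: 0.0
```

>>> apply_moves:
  plan:
    - [0,0,0,0,0,0,-0.2]
    - [0,0,0,0,0,0,0.0]
    - [0,0,0,0,0,0,0.5]
    - [0,0,0,0,0,0,1]
    - [0,0,0,0,0,0,1]
    - [0,0,0,0,0,0,1]
  force: 60

```text
t: 4.92
tcp_pos: [0.4789, -0.2317, 0.0021]
tool_rot: [0.728, 0.678, -0.073, 0.068]
force: [-0.3, 2.2, 5.6]
finger_gap: 0.588
gripper_force: 62.7
```

>>> apply_moves:
  plan:
    - [-0.0025,0,-0.008,0,0.16,0,1]
    - [-0.0025,0,-0.0075,0,0.16,0,1]
    - [-0.0025,0,-0.0075,0,0.16,0,1]
    - [-0.0025,0,-0.0075,0,0.16,0,1]
    - [0,0,0,0,0,0,1]

```text
t: 5.55
tcp_pos: [0.4758, -0.2465, 0.0271]
tool_rot: [0.723, 0.666, 0.129, -0.127]
force: [0.9, -3.1, 3.6]
finger_gap: 0.586
gripper_force: 62.9
```

Run:
```python
from h import *
s=avg("scene",2)
cv2.imwrite("pics/c4.png",crop(s,220,180,80,70,7))
c=np.array([-.048,0,.012]);st=sense();print(st["force"],st["finger_gap"],st["tcp_pos"]+R.from_quat(st["tool_rot"]).apply(c))
```

```text
[ 0.61081154 -2.71274664  3.49867957] 0.5861667137000384 [ 0.47150445 -0.28375318 -0.00109418]
```

View pics/c4.png

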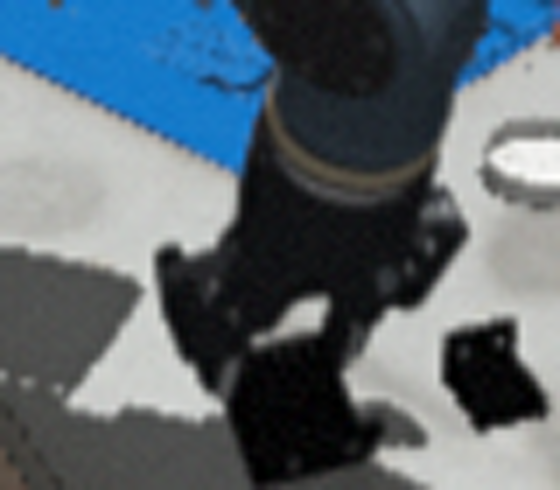

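The crop shows the heatsink tilted about 37° with its corner at the bottom on the desk (around (270,480)), held by both fingers. I'll continue the tip.

>>> apply_moves:
  plan:
    - [-0.003,0,-0.008,0,0.16,0,1]
    - [-0.003,0,-0.0078,0,0.16,0,1]
    - [-0.003,0,-0.0075,0,0.16,0,1]
    - [-0.0025,0,-0.0075,0,0.16,0,1]
    - [0,0,0,0,0,0,1]
    - [0,0,0,0,0,0,1]

```text
t: 6.4
tcp_pos: [0.4718, -0.2658, 0.0464]
tool_rot: [0.643, 0.592, 0.349, -0.336]
force: [-2.4, -2.3, 4.7]
finger_gap: 0.587
gripper_force: 62.9
```

Run:
```python
from h import *
c=np.array([-.048,0,.012]);st=sense();r=R.from_quat(st["tool_rot"]);z=r.as_matrix()[:,2];print(st["q"].round(2),st["force"],st["finger_gap"],z,np.arccos(-z[2]),st["tcp_pos"]+r.apply(c))
```

```text
[-1.01  1.04  1.38  0.52  1.63 -1.15] [-2.43514293 -2.25218897  4.66844766] 0.5873545536157944 [ 0.05062415  0.84668049 -0.52968797] 1.0125636822258361 [ 0.4698509  -0.28095406 -0.00062831]
```

>>> apply_moves:
  plan:
    - [-0.003,0,-0.0075,0,0.16,0,1]
    - [0,0,0,0,0,0,1]
    - [0,0,0,0,0,0,-0.3]
    - [0,0,0,0,0,0,-0.65]
    - [0,0,0,0,0,0,-0.65]
    - [0,0,0,0,0,0,-0.65]
    - [0,0,0,0,0,0,-0.65]
    - [0,0,0,0,0,0,-0.65]

```text
t: 7.4
tcp_pos: [0.4724, -0.2767, 0.0474]
tool_rot: [0.614, 0.564, 0.4, -0.379]
force: [0.6, 0.1, 0.3]
finger_gap: 0.828
gripper_force: 0.0
```

Run:
```python
from h import *
s=avg("scene",2)
cv2.imwrite("pics/c5.png",crop(s,220,180,80,70,7))
st=sense();r=R.from_quat(st["tool_rot"]);print(r.as_matrix().round(3))
```

```text
[[ 0.042  0.997  0.064]
 [ 0.39  -0.075  0.918]
 [ 0.92  -0.014 -0.392]]
```

View pics/c5.png

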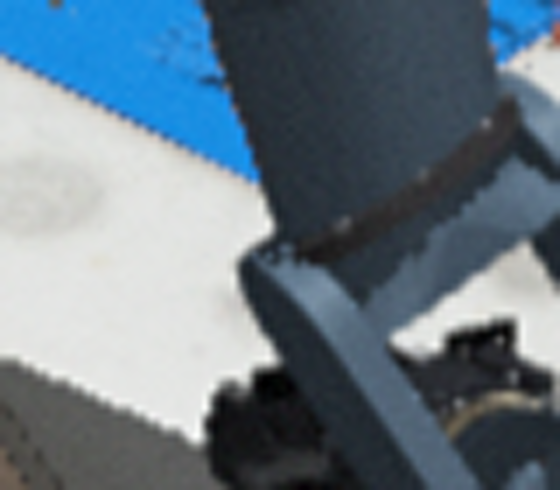

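The arm hides the part in this view. I'll retreat straight up and bring the tool back to vertical.

>>> apply_moves:
  plan:
    - [0.037,0,-0.016,0,0,0,-0.65]
    - [0.046,0,-0.02,0,0,0,-0.65]
    - [0.046,0,-0.02,0,0,0,-0.65]
    - [0,0,0,0,-0.167,0,-0.65]
    - [0,0,0,0,-0.167,0,-0.65]
    - [0,0,0,0,-0.167,0,-0.65]
    - [0,0,0,0,-0.167,0,-0.65]
    - [0,0,0,0,-0.167,0,-0.65]

```text
t: 8.5
tcp_pos: [0.4744, -0.2783, 0.1888]
tool_rot: [0.724, 0.67, 0.115, -0.115]
force: [0.9, 0.3, 0.4]
finger_gap: 0.823
gripper_force: 0.0
```

>>> apply_moves:
  plan:
    - [0.04,0,0,0,-0.167,0,-0.65]
    - [0.055,0,0,0,-0.167,0,-0.65]
    - [0.055,0,0,0,0,0,-0.65]
    - [0.055,0,0,0,0,0,-0.65]
    - [0.03,0,0,0,0,0,-0.65]
    - [0,0,0,0,0,0,-0.65]

```text
t: 9.25
tcp_pos: [0.4914, -0.0443, 0.2103]
tool_rot: [0.732, 0.681, -0.005, -0.005]
force: [-0.9, -0.6, -0.3]
finger_gap: 0.823
gripper_force: 0.0
```

Run:
```python
from h import *
s=avg("scene",4);t=avg("top",4);cv2.imwrite("s2.png",s);cv2.imwrite("t2.png",t)
cv2.imwrite("pics/c6.png",np.hstack([crop(s,225,190,65,70,6),crop(t,285,190,65,70,6)]))
```

```text
(no output)
```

View pics/c6.png

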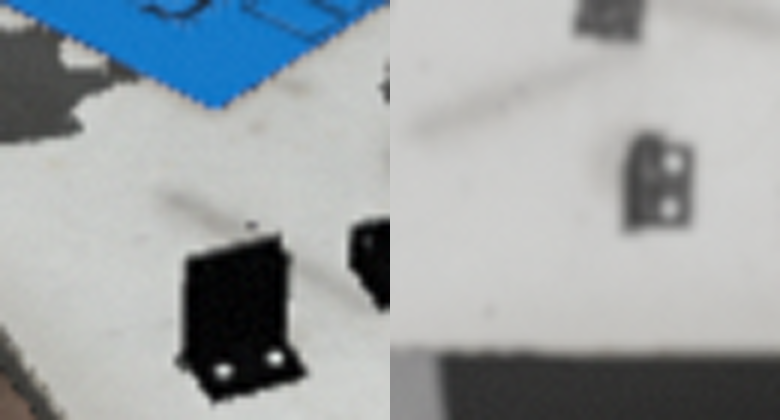

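It is standing free on its foot. In the left crop the wall top is near (233,248) and the foot's front edge runs (213,400)-(305,375). In the right crop the foot is on the right, at about (672,185). I'll measure it there.

Run:
```python
from h import *
t=cv2.imread("t2.png");s=cv2.imread("s2.png")
up=lambda a:cv2.resize(a,None,fx=4,fy=4,interpolation=cv2.INTER_CUBIC)
for n,im,th,box in(("top",t,120,(315,340,210,232)),("scene",s,105,(250,280,225,262))):
    m=((up(im.max(2))<th)*255).astype(np.uint8)
    for c in cv2.findContours(m,0,1)[0]:
        M=cv2.moments(c)
        if M["m00"]<1500: continue
        ce=np.array([M["m10"],M["m01"]])/M["m00"]/4
        if box[0]<ce[0]<box[1] and box[2]<ce[1]<box[3]:
            for p in (cv2.approxPolyDP(c,5,True)[:,0]+.5)/4-.5: print(n,p.round(2),*[(z,ray(n,p,z).round(4)[:2]) for z in(0,.007,.064)])
S0=up(cv2.imread("s.png")).astype(int);b,gg,r=S0[:,:,0],S0[:,:,1],S0[:,:,2]
m=(((r>gg+25)&(r>b+25)&(r>110))*255).astype(np.uint8)
for c in cv2.findContours(m,0,1)[0]:
    M=cv2.moments(c)
    if M["m00"]>500:
        ce=(np.array([M["m10"],M["m01"]])/M["m00"]+.5)/4-.5
        if 215<ce[0]<245 and 155<ce[1]<180:
            print("copper scene",ray("scene",ce,.027).round(4),M["m00"])
            for p in (cv2.approxPolyDP(c,4,True)[:,0]+.5)/4-.5: print(ray("scene",p,.027).round(4))
```

```text
top [326.88 212.12] (0, array([ 0.5013, -0.2953])) (0.007, array([ 0.5005, -0.2942])) (0.064, array([ 0.4936, -0.2855]))
top [323.88 216.88] (0, array([ 0.484, -0.284])) (0.007, array([ 0.4832, -0.283 ])) (0.064, array([ 0.4769, -0.2747]))
top [323.88 226.62] (0, array([ 0.4486, -0.2832])) (0.007, array([ 0.448 , -0.2822])) (0.064, array([ 0.443 , -0.2739]))
top [330.12 226.62] (0, array([ 0.4486, -0.3058])) (0.007, array([ 0.448 , -0.3046])) (0.064, array([ 0.443 , -0.2955]))
top [330.88 222.12] (0, array([ 0.4649, -0.3089])) (0.007, array([ 0.4642, -0.3078])) (0.064, array([ 0.4586, -0.2985]))
top [332.88 223.12] (0, array([ 0.4613, -0.316 ])) (0.007, array([ 0.4606, -0.3149])) (0.064, array([ 0.4552, -0.3054]))
top [333.38 226.62] (0, array([ 0.4486, -0.3175])) (0.007, array([ 0.448 , -0.3163])) (0.064, array([ 0.443 , -0.3068]))
top [334.12 215.38] (0, array([ 0.4895, -0.3213])) (0.007, array([ 0.4887, -0.3201])) (0.064, array([ 0.4822, -0.3104]))
top [333.88 217.62] (0, array([ 0.4813, -0.3202])) (0.007, array([ 0.4805, -0.319 ])) (0.064, array([ 0.4744, -0.3093]))
top [331.12 2
[... 666 characters left out ...]
353, -0.2937])) (0.064, array([ 0.4036, -0.3527]))
scene [259.88 256.38] (0, array([ 0.4414, -0.3193])) (0.007, array([ 0.4375, -0.3263])) (0.064, array([ 0.4057, -0.383 ]))
scene [275.38 251.88] (0, array([ 0.4931, -0.3221])) (0.007, array([ 0.4888, -0.3291])) (0.064, array([ 0.4533, -0.3856]))
scene [272.12 245.88] (0, array([ 0.4982, -0.2933])) (0.007, array([ 0.4938, -0.3005])) (0.064, array([ 0.458 , -0.3591]))
scene [272.88 232.38] (0, array([ 0.5337, -0.2357])) (0.007, array([ 0.529 , -0.2434])) (0.064, array([ 0.4907, -0.306 ]))
copper scene [0.5701 0.1881 0.027 ] 1098.0
[0.6008 0.1837 0.027 ]
[0.5852 0.2174 0.027 ]
[0.5422 0.2004 0.027 ]
[0.5539 0.1605 0.027 ]
[0.5892 0.1707 0.027 ]
```

Run:
```python
from h import *
p,r=plan([.4697,-.2886,.11],rot(-.07),5)
plan([.4697,-.2886,.036],rot(-.07),3,p,r)
```

```text
[-0.0484, -0.0005, 0.0201, -0.003, 0.0, -0.001]
[-0.0484, -0.0006, 0.02, -0.003, 0.0, -0.001]
[-0.0484, -0.0007, 0.02, -0.003, 0.0, -0.002]
[-0.0485, -0.0008, 0.0201, -0.003, 0.0, -0.001]
[-0.0484, -0.001, 0.02, -0.002, 0.001, -0.002]
[-0.0, 0.0, 0.0247, -0.0, -0.0, 0.0]
[-0.0, 0.0, 0.0247, -0.0, -0.0, 0.0]
[-0.0001, 0.0001, 0.0246, -0.0, -0.0, 0.0]
```

>>> apply_moves:
  plan:
    - [-0.0484,-0.001,0.02,-0.003,0,-0.001,-0.65]
    - [-0.0484,-0.001,0.02,-0.003,0,-0.001,-0.65]
    - [-0.0484,-0.001,0.02,-0.003,0,-0.002,-0.65]
    - [-0.0484,-0.001,0.02,-0.003,0,-0.001,-0.65]
    - [-0.0484,-0.001,0.02,-0.002,0,-0.002,-0.65]
    - [0,0,0,0,0,0,-0.65]

```text
t: 10.4
tcp_pos: [0.4679, -0.2915, 0.1088]
tool_rot: [0.733, 0.681, -0.0, 0.0]
force: [-0.0, 0.4, -0.4]
finger_gap: 0.82
gripper_force: 0.0
```

>>> apply_moves:
  plan:
    - [0,0,0.025,0,0,0,-0.65]
    - [0,0,0.025,0,0,0,-0.65]
    - [0,0,0.015,0,0,0,-0.65]
    - [0,0,0.009,0,0,0,-0.65]
    - [0,0,0,0,0,0,-0.65]

```text
t: 11.02
tcp_pos: [0.4686, -0.2872, 0.0361]
tool_rot: [0.731, 0.683, -0.0, -0.0]
force: [1.4, 0.4, 0.1]
finger_gap: 0.825
gripper_force: 0.0
```

>>> apply_moves:
  plan:
    - [0,0,0,0,0,0,-0.3]
    - [0,0,0,0,0,0,0.0]
    - [0,0,0,0,0,0,0.5]
    - [0,0,0,0,0,0,1]
    - [0,0,0,0,0,0,1]
    - [0,0,0,0,0,0,1]
  force: 60

```text
t: 11.78
tcp_pos: [0.4694, -0.2879, 0.0374]
tool_rot: [0.731, 0.683, -0.0, 0.001]
force: [1.0, 0.2, 7.1]
finger_gap: 0.593
gripper_force: 63.3
```

Run:
```python
from h import *
st=sense();print(st["tcp_pos"],R.from_quat(st["tool_rot"]).as_matrix().round(3).tolist(),st["force"],st["finger_gap"])
```

```text
[ 0.46936786 -0.28791184  0.03741739] [[0.068, 0.998, 0.002], [0.998, -0.068, -0.002], [-0.002, 0.002, -1.0]] [1.0485572  0.15136777 7.06006398] 0.5933559336412298
```

>>> apply_moves:
  plan:
    - [0,0,-0.02,0,0,0,1]
    - [0,0,-0.03,0,0,0,1]
    - [0,0,-0.05,0,0,0,1]
    - [0,0,0,0,0,0,1]

```text
t: 12.28
tcp_pos: [0.4707, -0.2892, 0.1398]
tool_rot: [0.731, 0.683, 0.0, 0.004]
force: [0.1, -0.0, -0.9]
finger_gap: 0.597
gripper_force: 62.8
```

Run:
```python
from h import *
st=sense();print(st["tcp_pos"],st["force"])
p,r=plan([.5694,.203,.13],rot(.325),12)
```

```text
[ 0.4706554  -0.28919994  0.13981496] [ 0.07158818 -0.00731517 -0.92635675]
[0.0415, 0.0054, 0.0006, 0.0, 0.001, -0.033]
[0.0413, 0.0068, 0.0007, 0.0, 0.001, -0.033]
[0.041, 0.0081, 0.0007, 0.001, 0.001, -0.033]
[0.0407, 0.0095, 0.0007, 0.0, 0.0, -0.033]
[0.0404, 0.0108, 0.0007, 0.001, 0.001, -0.033]
[0.04, 0.0122, 0.0008, 0.0, 0.0, -0.033]
[0.0396, 0.0135, 0.0007, 0.001, 0.001, -0.033]
[0.0392, 0.0148, 0.0008, 0.0, 0.0, -0.032]
[0.0387, 0.016, 0.0008, 0.001, 0.001, -0.033]
[0.0381, 0.0173, 0.0008, 0.0, 0.0, -0.032]
[0.0375, 0.0185, 0.0008, 0.001, 0.001, -0.033]
[0.0369, 0.0197, 0.0008, 0.0, 0.0, -0.032]
```

>>> apply_moves:
  plan:
    - [0.0415,0.0054,0.001,0,0,-0.033,1]
    - [0.0413,0.0068,0.001,0,0,-0.033,1]
    - [0.041,0.008,0.001,0,0,-0.033,1]
    - [0.0407,0.0095,0.001,0,0,-0.033,1]
    - [0.0404,0.0108,0.001,0,0,-0.033,1]
    - [0.04,0.0122,0.001,0,0,-0.033,1]

```text
t: 13.02
tcp_pos: [0.5171, -0.0398, 0.1289]
tool_rot: [0.659, 0.752, -0.001, -0.001]
force: [0.1, 0.1, -1.2]
finger_gap: 0.593
gripper_force: 62.8
```

>>> apply_moves:
  plan:
    - [0.0396,0.0135,0.001,0,0,-0.033,1]
    - [0.0392,0.0148,0.001,0,0,-0.032,1]
    - [0.0387,0.016,0.001,0,0,-0.033,1]
    - [0.038,0.0173,0.001,0,0,-0.032,1]
    - [0.0375,0.0185,0.001,0,0,-0.033,1]
    - [0.037,0.0197,0.001,0,0,-0.032,1]
    - [0,0,0,0,0,0,1]
    - [0,0,0,0,0,0,1]

```text
t: 14.02
tcp_pos: [0.5661, 0.2044, 0.1228]
tool_rot: [0.583, 0.812, -0.001, -0.001]
force: [-0.6, -1.5, -1.1]
finger_gap: 0.597
gripper_force: 62.8
```

Run:
```python
from h import *
st=sense();print(st["tcp_pos"],st["force"],st["finger_gap"])
p,r=plan([.5694,.203,.085],rot(.325),3)
```

```text
[0.56607569 0.20439012 0.12280547] [-0.64089396 -1.46553436 -1.06319061] 0.5969469047407999
[-0.0008, 0.0009, 0.0126, -0.001, 0.0, 0.0]
[-0.0008, 0.001, 0.0126, -0.001, 0.0, 0.0]
[-0.0008, 0.0009, 0.0126, -0.001, 0.0, 0.0]
```

>>> apply_moves:
  plan:
    - [-0.001,0.001,0.0125,0,0,0,1]
    - [-0.001,0.001,0.0125,0,0,0,1]
    - [0,0.001,0.0125,0,0,0,1]
    - [0,0,0,0,0,0,1]
    - [0,0,0,0,0,0,1]

```text
t: 14.65
tcp_pos: [0.571, 0.2038, 0.0865]
tool_rot: [0.584, 0.812, -0.0, 0.0]
force: [0.2, -0.1, -0.7]
finger_gap: 0.594
gripper_force: 62.8
```

Run:
```python
from h import *
s=avg("scene",6);t=avg("top",3);cv2.imwrite("s3.png",s);cv2.imwrite("t3.png",t)
for i in range(3): st=sense();print(st["tcp_pos"],st["force"])
print(R.from_quat(st["tool_rot"]).as_matrix().round(3).tolist())
cv2.imwrite("pics/c7.png",np.hstack([crop(s,205,135,50,60,8),crop(t,170,165,50,60,8)]))
```

```text
[0.57086184 0.20392223 0.08678283] [ 0.27391064  0.55172997 -0.91602025]
[0.57086184 0.20392223 0.08678283] [ 0.27391064  0.55172997 -0.91602025]
[0.57086184 0.20392223 0.08678283] [ 0.27391064  0.55172997 -0.91602025]
[[-0.319, 0.948, 0.0], [0.948, 0.319, -0.0], [-0.0, 0.0, -1.0]]
```

View pics/c7.png

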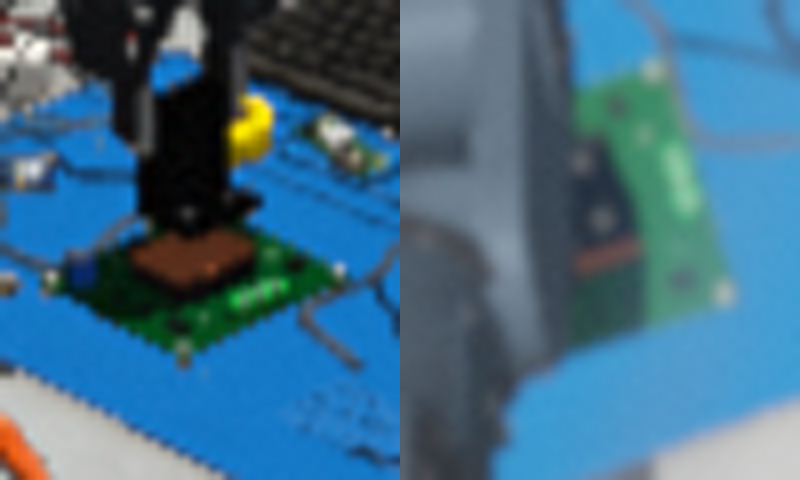

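The left crop shows the heatsink held upright above the copper, with its foot front at about (190,215). The right crop shows the foot over the copper with a copper strip exposed at about (605,255), so there may be an offset. I'll quantify it.

Run:
```python
from h import *
up=lambda a:cv2.resize(a,None,fx=4,fy=4,interpolation=cv2.INTER_CUBIC)
t=up(cv2.imread("t3.png"));st=sense();zf=st["tcp_pos"][2]-.0374
b,g,r=[t[:,:,i].astype(int) for i in range(3)]
m=(((r>g+15)&(r>b+15))*255).astype(np.uint8);m[:,:4*188]=0;m[:,4*205:]=0;m[:4*185]=0;m[4*205:]=0
for c in cv2.findContours(m,0,1)[0]:
    if cv2.contourArea(c)>60:
        for p in (cv2.approxPolyDP(c,2,True)[:,0]+.5)/4-.5: print("strip",p.round(2),ray("top",p,.027).round(4)[:2],ray("top",p,zf).round(4)[:2])
Rm=R.from_quat(st["tool_rot"]);P=st["tcp_pos"]
for dx in(-.0327,.0073):
  for dy in(-.026,.026):
    X=P+Rm.apply([dx,dy,.0374]);print("pred foot",X.round(4),"top",proj("top",X).round(2),"scene",proj("scene",X).round(2))
# foot in the top view : dark mask vs green along rows
for v in (182,184,186,188,190,192,194): print(v,[tuple(cv2.imread("t3.png")[v,u,::-1]) for u in range(193,203)])
# scene: copper mask edges & foot
```

```text
strip [198.38 195.62] [0.5573 0.17  ] [0.5537 0.1667]
strip [192.38 196.62] [0.5536 0.1915] [0.5501 0.1879]
strip [192.12 197.88] [0.5491 0.1923] [0.5456 0.1887]
strip [194.62 197.62] [0.55   0.1833] [0.5465 0.1798]
pred foot [0.5567 0.1646 0.0494] top [198.98 194.8 ] scene [227.99 164.28]
pred foot [0.6059 0.1812 0.0494] top [194.68 181.18] scene [237.5  159.95]
pred foot [0.5439 0.2025 0.0494] top [188.22 198.35] scene [221.14 160.87]
pred foot [0.5932 0.2191 0.0494] top [183.97 184.69] scene [230.66 156.67]
182 [(np.uint8(65), np.uint8(85), np.uint8(86)), (np.uint8(61), np.uint8(81), np.uint8(81)), (np.uint8(58), np.uint8(90), np.uint8(82)), (np.uint8(56), np.uint8(115), np.uint8(89)), (np.uint8(59), np.uint8(133), np.uint8(100)), (np.uint8(62), np.uint8(139), np.uint8(104)), (np.uint8(83), np.uint8(147), np.uint8(114)), (np.uint8(99), np.uint8(154), np.uint8(125)), (np.uint8(88), np.uint8(151), np.uint8(119)), (np.uint8(72), np.uint8(150), np.uint8(115))]
184 [(np.uint8(76), np.uint8(82), np.uint8(89)), (np.uint8(54), np.uint8(64), np.uint8(74)), (np.uint8(42), np.uint8(61), np.u
[... 1889 characters left out ...]
nt8(62), np.uint8(76)), (np.uint8(41), np.uint8(62), np.uint8(73)), (np.uint8(47), np.uint8(91), np.uint8(85)), (np.uint8(58), np.uint8(123), np.uint8(101)), (np.uint8(70), np.uint8(140), np.uint8(113)), (np.uint8(72), np.uint8(143), np.uint8(116))]
194 [(np.uint8(43), np.uint8(55), np.uint8(68)), (np.uint8(50), np.uint8(61), np.uint8(71)), (np.uint8(58), np.uint8(67), np.uint8(77)), (np.uint8(54), np.uint8(59), np.uint8(72)), (np.uint8(61), np.uint8(63), np.uint8(75)), (np.uint8(68), np.uint8(67), np.uint8(77)), (np.uint8(69), np.uint8(85), np.uint8(84)), (np.uint8(69), np.uint8(118), np.uint8(101)), (np.uint8(69), np.uint8(136), np.uint8(111)), (np.uint8(73), np.uint8(144), np.uint8(118))]
```

>>> apply_moves:
  plan:
    - [0,-0.0015,0.006,0,0,0,1]
    - [0,0,0.007,0,0,0,1]
    - [0,0,0.005,0,0,0,1]
    - [0,0,0.002,0,0,0,1]
    - [0,0,0,0,0,0,1]

```text
t: 15.72
tcp_pos: [0.5693, 0.2033, 0.0663]
tool_rot: [0.583, 0.812, -0.0, -0.0]
force: [-0.6, -1.0, -2.0]
finger_gap: 0.594
gripper_force: 62.8
```

>>> apply_moves:
  plan:
    - [0,0,0.001,0,0,0,1]
    - [0,0,0.0005,0,0,0,1]
    - [0,0,0,0,0,0,1]
    - [0,0,0,0,0,0,1]

```text
t: 16.23
tcp_pos: [0.5694, 0.2034, 0.0651]
tool_rot: [0.583, 0.812, -0.0, 0.0]
force: [0.4, 0.9, -0.0]
finger_gap: 0.596
gripper_force: 62.8
```

>>> apply_moves:
  plan:
    - [0,0,0.001,0,0,0,1]
    - [0,0,0,0,0,0,1]
    - [0,0,0,0,0,0,1]

```text
t: 16.6
tcp_pos: [0.5695, 0.2035, 0.0648]
tool_rot: [0.583, 0.812, -0.0, 0.0]
force: [-2.2, -0.0, 5.6]
finger_gap: 0.592
gripper_force: 63.3
```

>>> apply_moves:
  plan:
    - [0,0,0.001,0,0,0,1]
    - [0,0,0,0,0,0,1]
    - [0,0,0,0,0,0,1]

```text
t: 16.98
tcp_pos: [0.5695, 0.2035, 0.0647]
tool_rot: [0.583, 0.812, 0.0, 0.0]
force: [-3.8, -0.4, 11.6]
finger_gap: 0.595
gripper_force: 64.1
```

Contact is at the expected height, so I'll release and retreat upward.

>>> apply_moves:
  plan:
    - [0,0,-0.001,0,0,0,1]
    - [0,0,0,0,0,0,-0.3]
    - [0,0,0,0,0,0,-0.65]
    - [0,0,0,0,0,0,-0.65]
    - [0,0,0,0,0,0,-0.65]

```text
t: 17.6
tcp_pos: [0.5693, 0.2034, 0.0638]
tool_rot: [0.583, 0.812, -0.0, -0.0]
force: [0.2, -0.6, -0.1]
finger_gap: 0.825
gripper_force: 0.0
```

>>> apply_moves:
  plan:
    - [0,0,-0.02,0,0,0,-0.65]
    - [0,0,-0.04,0,0,0,-0.65]
    - [0,0,-0.06,0,0,0,-0.65]
    - [-0.05,-0.02,-0.02,0,0,0,-0.65]
    - [-0.06,0,0,0,0,0,-0.65]
    - [-0.06,0,0,0,0,0,-0.65]
    - [-0.06,0,0,0,0,0,-0.65]
    - [0,0,0,0,0,0,-0.65]

```text
t: 18.6
tcp_pos: [0.6256, -0.0257, 0.2041]
tool_rot: [0.586, 0.81, -0.0, 0.001]
force: [-0.2, 0.1, -1.1]
finger_gap: 0.825
gripper_force: 0.0
```

Run:
```python
from h import *
s=avg("scene",6);t=avg("top",6);cv2.imwrite("s4.png",s);cv2.imwrite("t4.png",t)
cv2.imwrite("pics/c8.png",np.hstack([crop(s,205,135,50,60,8),crop(t,170,165,50,60,8)]))
```

```text
(no output)
```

View pics/c8.png

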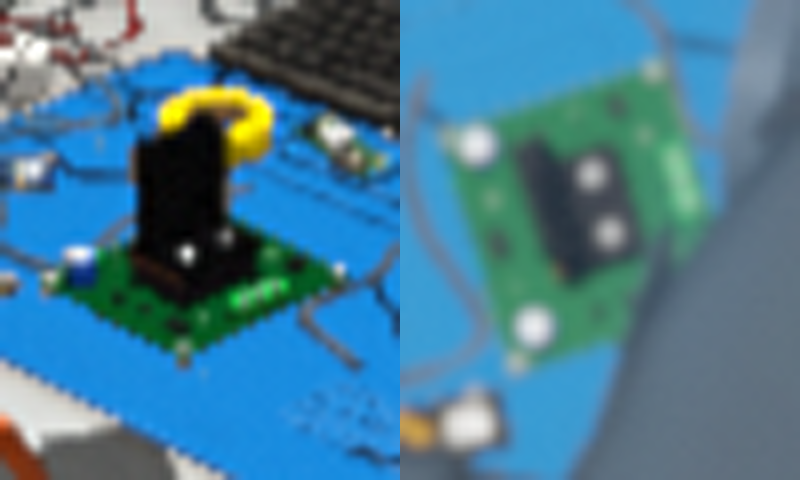

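The heatsink stands upright on the module, but a copper strip shows along the -x side: scene crop (158,272), top crop (563,270). I'll measure its width.

Run:
```python
from h import *
from scipy.ndimage import map_coordinates as mc
a=np.deg2rad(18.5);u=np.array([np.cos(a),np.sin(a),0]);w=np.array([-np.sin(a),np.cos(a),0]);c0=np.array([.5725,.191,.027])
for nm,f in (("scene before","s.png"),("scene after","s4.png"),("top before","t.png"),("top after","t4.png")):
    n=nm.split()[0];im=cv2.imread(f).astype(float)
    for wo in (-10,0,10):
        L=np.arange(-34,35,2);P=np.array([proj(n,c0+u*l/1e3+w*wo/1e3) for l in L])
        v=[mc(im[:,:,k],[P[:,1],P[:,0]],order=1) for k in(2,1)]
        print(nm,wo,"r-g:",*[f"{l}:{int(x-y)}" for l,x,y in zip(L,*v) if abs(l)>14])
    L=np.arange(-28,29,2);P=np.array([proj(n,c0+w*l/1e3) for l in L]);v=[mc(im[:,:,k],[P[:,1],P[:,0]],order=1) for k in(2,1)]
    print(nm,"W r,g:",*[f"{l}:{int(x)},{int(y)}" for l,x,y in zip(L,*v) if abs(l)>10])
```

```text
scene before -10 r-g: -34:28 -32:43 -30:58 -28:71 -26:83 -24:92 -22:98 -20:101 -18:101 -16:101 16:98 18:92 20:79 22:63 24:42 26:12 28:-19 30:-45 32:-57 34:-66
scene before 0 r-g: -34:31 -32:46 -30:60 -28:72 -26:83 -24:92 -22:98 -20:99 -18:99 -16:98 16:97 18:93 20:81 22:59 24:32 26:5 28:-22 30:-44 32:-59 34:-66
scene before 10 r-g: -34:-2 -32:24 -30:51 -28:74 -26:86 -24:95 -22:98 -20:100 -18:102 -16:101 16:95 18:93 20:91 22:76 24:53 26:31 28:-1 30:-33 32:-62 34:-74
scene before W r,g: -28:52,25 -26:87,44 -24:122,62 -22:160,88 -20:198,117 -18:234,148 -16:239,147 -14:231,134 -12:226,126 12:216,119 14:212,117 16:206,115 18:195,112 20:152,104 22:110,97 24:73,93 26:47,91 28:26,90
scene after -10 r-g: -34:8 -32:10 -30:11 -28:11 -26:11 -24:8 -22:5 -20:1 -18:0 -16:0 16:0 18:1 20:1 22:0 24:-3 26:-9 28:-17 30:-29 32:-44 34:-58
scene after 0 r-g: -34:9 -32:12 -30:14 -28:14 -26:11 -24:7 -22:4 -20:2 -18:0 -16:-1 16:0 18:0 20:0 22:0 24:-2 26:-7 28:-15 30:-26 32:-40 34:-55
scene after 10 r-g: -34:-18 -32:-3 -30:10 -28:17 -26:13 -24:8 -22:5 -20:2 -18:0 -16:0 16:1 18:1 20:1 22:1 24:0 26:-1 28:-5 30:-1
[... 849 characters left out ...]
0,134 28:70,134
top after -10 r-g: -34:-68 -32:-69 -30:-64 -28:-56 -26:-42 -24:-27 -22:-14 -20:-6 -18:-4 -16:-2 16:-2 18:-2 20:-2 22:-2 24:-8 26:-17 28:-34 30:-50 32:-62 34:-70
top after 0 r-g: -34:-74 -32:-71 -30:-65 -28:-56 -26:-43 -24:-30 -22:-17 -20:-10 -18:-7 -16:-6 16:-5 18:-5 20:-5 22:-8 24:-12 26:-21 28:-35 30:-48 32:-60 34:-67
top after 10 r-g: -34:-70 -32:-64 -30:-56 -28:-45 -26:-33 -24:-24 -22:-16 -20:-13 -18:-12 -16:-11 16:-11 18:-11 20:-11 22:-10 24:-10 26:-11 28:-11 30:-14 32:-16 34:-19
top after W r,g: -28:65,138 -26:64,129 -24:63,119 -22:65,104 -20:67,90 -18:68,83 -16:70,78 -14:72,78 -12:74,79 12:43,54 14:44,54 16:49,60 18:54,68 20:56,79 22:59,93 24:60,110 26:61,124 28:62,133
```

On the top view the foot edges sit at -25.4 and +27.1 mm and the copper at -27 and +31. In the scene view the right edges coincide at about +24 mm. The strip fits the shaded side of the copper, so I estimate the offset at 2.5 mm or less against the 6 mm tolerance. The angle is 18.6° against 18.5°. I'm handing in.

```bash
python3 -c "
from station import *
print(sign_off())"
```

```text
the job is handed in; nothing more can be done
None
```

I tipped the heatsink onto its foot, let it stand free, then set it upright on the copper, released it and handed the job in; I estimate the foot is within about 2.5 mm of centre and 1° of square (limits 6 mm and 7°), and no result came back.

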